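# Roll the pottery roller to its blue band

### The arm

A 6-joint arm with a two-finger parallel gripper is mounted at the origin on the work surface. World frame = base frame: x ahead of the robot, y to its left, z up, the work surface at z = 0. Lengths are in m, angles in rad, forces in N, time in s.
With the tool pointing down it reaches from about 0.275 to 0.75 m from the base axis. Payload 10.2 kg.
Tool frame: the origin (TCP) lies at the very end of the fingers, on their centre line; the grasp point (between the pads) lies robot.tcp_to_grasp behind it (robot.tcp_to_grasp is the distance from the TCP to the grasp point, in m); z points along the fingers, y is the line along which they close (so a half turn about z gives the same grasp; the last joint's range is limited). The gripper opens to 85 mm and grips with 20 to 120 N. Pads are 22 mm wide; open, the fingers measure 114 mm over their backs; the gripper's body (76 mm by 85 mm) begins 54 mm behind the grasp point. The pads swing forward as they close: fully open they stand 13 mm farther back than shut.
Start: joints at [0.979, 0.313, 1.498, -0, 1.331, -0.223], TCP at [0.189, 0.49, 0.231] pointing down, gripper open.
Joint ranges: [-2.94, 2.94], [-0.97, 2.17], [0.19, 2.56], [-1.23, 4.37], [0.02, 3.11], [-2.88, 2.88]. Speed limits (rad/s): [2.39, 2.39, 3.01, 3.14, 3.14, 3.14].

### API

Orientations are given as a 3x3 rotation matrix whose columns are the frame's x, y, z axes.
In Python, from cell import monitor, get_image, ticket, robot gives the robot as it stands.
- The arm moves only by the tool servo_tool, never from a script. Its argument "moves" is a list that holds one entry, the list of rows, each a list of 6 numbers: the shift along the tool's x, y, z scaled (see below), then the turn, a rotation vector about the tool's x, y, z scaled (see below). A call has exactly 8 rows; each row shifts and turns the commanded pose from where the row before left it, along the tool's axes as they then stand; what a row does not reach is not made up. The controller multiplies each number of a shift by 0.025 m and each number of a turn by 0.12 rad. A row lasts 1/8 s, in which the tool goes at most 62.5 mm and 10.7 degrees, less where a joint would pass 70% of its speed; a pose out of reach is approached as far as the arm can. A call with a number of a shift or a turn outside -1 to 1 is refused whole. A call with a gripper value outside its range is refused whole. "claw" is the opening, from -1 (shut) to 1 (fully open), set as the call begins (left out, the last holds). The fingers move at their own pace and stop on an object; "squeeze" is the grip in N (left out, the last holds). Time passes only in rows, so rows that do not move let the fingers close, or fill a call up. It gives the time, the measured TCP pose, the force, the opening and the grip force at its end, in the units of the state.
- monitor.state(): the state, without advancing time (a new reading comes with each control period).
- get_image(name): name is "scene" or "top" or "wrist"; returns a dict with "pixels" (420x560x3 uint8, red, green, blue), "K" (3x3 intrinsics, pixels), "world_from_camera" (4x4, takes a point from camera to world coordinates). Camera axes: x right, y up, looking along -z (the intrinsics and any distortion apply to the point x, -y, -z); pixel columns grow to the right and rows downward; lengths in m; the calibration is good to about 2 mm. A picture is of the moment at which its call begins. There is no depth.
- ticket.job_done(): hands the job in; it is judged then, once.
The state is a dict: "time": time; "joint_positions": joint angles; "joint_vel": joint speeds; "joint_efforts": joint torques, N m; "tool_pos": TCP position; "orientation": TCP orientation; "force": force on the tool from outside, world axes, zero at the start; "moment": the same for the moment, N m; "grip_width": opening from 0.0 (shut) to 1.0 (fully open); "grasp_force": force on a finger pad.
Only numpy, scipy, OpenCV 4.12 (cv2) and the standard library are available. Lean on these libraries where they do the work, as an engineer would, in place of code of your own. Each camera call takes 0.05 s, during which the arm holds its last target. There are 200 camera calls.

### The job

Clear the middle of the slab board: gently push on the top of the wooden roller with your fingertips so that it rolls along the board and comes to rest on the blue band, lying straight along the band with its middle line over the paint and not sticking out over the board's edge. Roll it rather than drag it: never pinch it, lift it or push it low down on its side, and leave the jar, cup, bowl and stamp where they stand.

Things in the scene. Friction and masses are not known exactly. Their poses are not given: they have to be found in the camera images.
- board: Fixed slab-rolling board with a grey canvas top, 280 mm (its x) by 560 mm (its y), 15 mm thick; origin at the centre of its underside, on the work surface; z up. The roller rolls along the board's y. The canvas resists rolling: let go at 50 mm/s the roller runs on about 4 mm, at 100 mm/s about 15 mm, then stays put.
- blue_band: The target: flat blue painted band across the canvas near one end of the board (left or right), 270 mm long (its x, parallel to the board's x) and 24 mm wide (its y); paint only, no step. Origin at its centre on the canvas, 15 mm above the work surface.
- yellow_band: The same kind of band in yellow near the other end of the board (not the target). Origin at its centre.
- roller: Loose wooden cylinder without handles, 80 mm diameter, 180 mm long, 0.4 to 0.8 kg, dark stripes along it, lying across the board near its middle. Origin at its centre, 55 mm above the work surface; its top is at 95 mm. x is the cylinder's axis (at first within 4 degrees of the board's x); y and z turn as it rolls. A fingertip that grips its top by friction travels twice as far as the roller.
- jar: Bystander: closed amber glaze jar, 60 mm diameter, 85 mm tall, standing beyond the board's far long side; origin at the centre of its underside.
- cup: Bystander: terracotta cup, 72 mm diameter, 80 mm tall, beyond the board's far long side; origin at the centre of its underside.
- bowl: Bystander: white bowl, 110 mm diameter, 45 mm tall, beyond the board's left (+y) end; origin at the centre of its underside.
- stamp: Bystander: dark turned wooden stamp, 40 mm diameter, 70 mm tall, beyond the board's right (-y) end; origin at the centre of its underside.

How it is judged:
By the outcome, as a careful person would: the job done as asked, in the order asked, and still so for the second after the job is handed in, with the robot touching nothing.
It also fails if it takes over 64 s, if anything falls off the work surface, if the arm or the gripper's body presses on something with over 40 N, if the wrist force passes 120 N, or if a joint passes its speed limit or range.

## Working session

There is one attempt and no reset: what is moved stays moved. The work goes in short steps, Python scripts to look and compute and a tool call to move; the robot and the scene stay as the last step left them, time stands still between calls to the robot, and variables do not carry over. Pictures are saved under pics/ and viewed, at most 10 in all, crops included, and the job is handed in when it is done.

Besides the shell and the picture viewer there is one more tool, called after ">>>" by a JSON object that holds its "api" and its "payload", one argument or row to a line. servo_tool: Moves the arm, as the interface text tells. Its arguments: {"type":"object","properties":{"moves":{"type":"array"},"claw":{"type":"number"},"squeeze":{"type":"number"}},"required":["moves"]}

```bash
mkdir -p pics
cat > h.py <<'E'
import numpy as np, cv2
from cell import monitor, get_image, ticket, robot
def snap(name,f):
    d=get_image(name); cv2.imwrite(f'pics/{f}.png',d['pixels'][:,:,::-1]); np.savez(f'pics/{f}.npz',K=d['K'],T=d['world_from_camera']); return d
def w2p(f,P):
    d=np.load(f'pics/{f}.npz'); c=np.linalg.inv(d['T'])@np.r_[P,1]; q=d['K']@np.array([c[0],-c[1],-c[2]]); return q[:2]/q[2]
def p2w(f,u,v,z):
    d=np.load(f'pics/{f}.npz'); r=np.linalg.inv(d['K'])@np.array([u,v,1.]); r=d['T'][:3,:3]@(r*[1,-1,-1]); o=d['T'][:3,3]; return o+r*(z-o[2])/r[2]
E
python3 - <<'E'
from h import *
d=snap('top','t0'); print(d['world_from_camera'].round(3)); snap('scene','s0'); print(d.keys()); s=monitor.state(); print(s['time'],s['orientation'],robot.tcp_to_grasp)
E
```

```text
[[-0.     0.983 -0.183  0.379]
 [-1.     0.005  0.026  0.083]
 [ 0.026  0.183  0.983  1.259]
 [ 0.     0.     0.     1.   ]]
dict_keys(['pixels', 'K', 'world_from_camera'])
0.1 [[-9.32764260e-01  3.60486355e-01 -6.50570708e-04]
 [ 3.60486838e-01  9.32763844e-01 -9.22931771e-04]
 [ 2.74124524e-04 -1.09539995e-03 -9.99999362e-01]] 0.0187
```

View pics/t0.png

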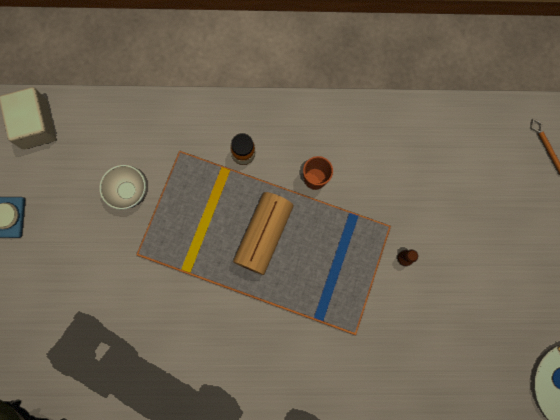

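View pics/s0.png

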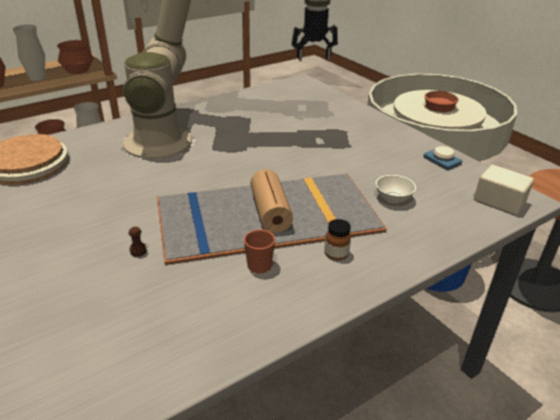

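The top view shows the board corners at about (180,152), (390,226), (356,334) and (137,255). The blue band runs from (352,214) to (320,320) and the roller from (278,197) to (250,268). The scene view agrees, so I'll enlarge a crop.

Run:
```python
from h import *
im=cv2.imread('pics/t0.png')[140:340,130:400]; cv2.imwrite('pics/c0.png',cv2.resize(im,None,fx=2.95,fy=2.95,interpolation=cv2.INTER_CUBIC))
for n,u,v,z in [('LF',180,152,.015),('RF',390,226,.015),('RN',356,334,.015),('LN',137,255,.015),('bF',352,214,.015),('bN',320,320,.015)]: print(n,p2w('t0',u,v,z).round(3))
```

```text
LF [0.766 0.291 0.015]
RF [ 0.581 -0.229  0.015]
RN [ 0.322 -0.138  0.015]
LN [0.508 0.385 0.015]
bF [ 0.611 -0.136  0.015]
bN [ 0.355 -0.053  0.015]
```

View pics/c0.png

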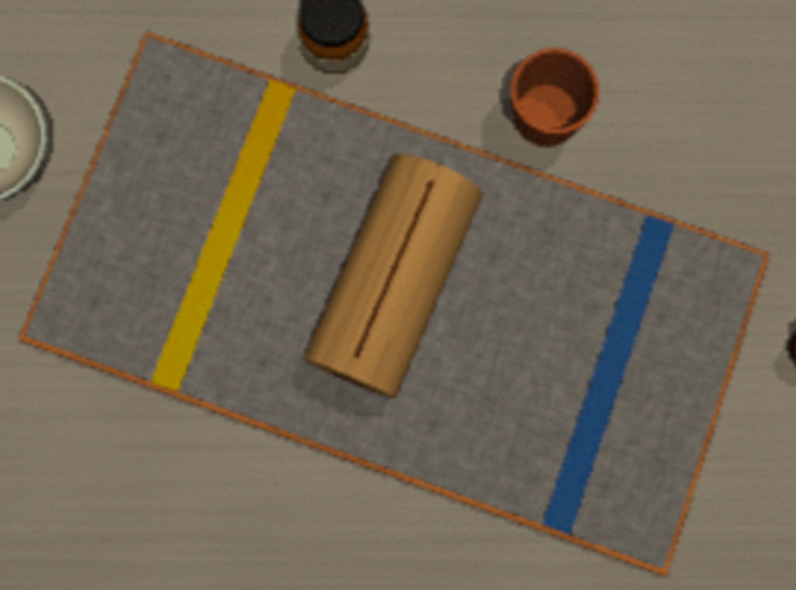

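The crop shows the board corners at (147,33), (768,253), (666,574) and (22,340). The blue band's midline runs from (657,217) to (558,528), and the roller silhouette corners are at (395,155), (480,193), (397,397) and (307,358). I'll fit the cylinder outline to the wood-coloured pixels.

```bash
cat >> h.py <<'E'
from scipy.optimize import minimize
C=lambda u,v,z=.015: p2w('t0',u/2.95+130,v/2.95+140,z)
corners=np.array([C(147,33),C(768,253),C(666,574),C(22,340)])
ey=corners[0]+corners[3]-corners[1]-corners[2]; ey=ey[:2]/np.hypot(*ey[:2]); ex=np.array([ey[1],-ey[0]])
bc=(corners.mean(0))[:2]; bF,bN=C(657,217)[:2],C(558,528)[:2]; band=(bF+bN)/2
def hull(f,p,S=4):
    a=np.array([np.cos(p[2]),np.sin(p[2]),0]); n=np.array([-a[1],a[0],0]); P=[]
    for e in (-.09,.09):
        for t in np.linspace(0,2*np.pi,48): P.append(w2p(f,np.array([p[0],p[1],.055])+a*e+.04*(np.cos(t)*n+np.sin(t)*np.array([0,0,1]))))
    return cv2.convexHull(np.float32(P))
def fit(f,p0):
    im=cv2.imread(f'pics/{f}.png'); h=cv2.cvtColor(im,cv2.COLOR_BGR2HSV)
    m=((h[...,0]>8)&(h[...,0]<22)&(h[...,1]>90)&(h[...,2]>70)).astype(np.uint8)
    c=hull(f,p0).mean((0,1)).astype(int); n,l,st,ce=cv2.connectedComponentsWithStats(cv2.morphologyEx(m,cv2.MORPH_CLOSE,np.ones((5,5))))
    k=min([i for i in range(1,n) if st[i,4]>500],key=lambda i:np.hypot(*(ce[i]-c))); m=np.uint8(l==k); M=cv2.resize(m*255,None,fx=4,fy=4,interpolation=cv2.INTER_LINEAR)>127
    def cost(p):
        z=np.zeros(M.shape,np.uint8); cv2.fillConvexPoly(z,np.int32(np.round((hull(f,p)+.5)*4)),1); return (z.astype(bool)^M).sum()/M.sum()
    r=minimize(cost,p0,method='Nelder-Mead',options=dict(initial_simplex=np.array(p0)+np.array([[0,0,0],[.01,0,0],[0,.01,0],[0,0,.08]])))
    return r.x,r.fun,st[k]
def rel(p): # roller relative to band, in board axes, mm; yaw rel. deg
    d=p[:2]-band; return d@ex*1e3,d@ey*1e3,np.degrees(p[2]-np.arctan2(ex[1],ex[0]))
E
python3 - <<'E'
from h import *
print(corners.round(3)); print('sizes',[np.linalg.norm(corners[i]-corners[(i+1)%4]).round(3) for i in range(4)])
print('bc',bc,'ey',ey,'ex',ex,'ang',np.degrees(np.arctan2(*ex[::-1])),'band',band,np.linalg.norm(bF-bN),np.degrees(np.arctan2(*(bF-bN)[::-1])), 'band in board',(band-bc)@ex,(band-bc)@ey)
p,f,s=fit('t0',[.55,.08,np.arctan2(*ex[::-1])]); print(p,f,s,rel(p))
# bystanders approx
print('cup top',p2w('t0',318,167,.08),'jar',p2w('t0',242,143,.085),'stamp',p2w('t0',411,255,.07))
E
```

```text
[[ 0.768  0.292  0.015]
 [ 0.582 -0.23   0.015]
 [ 0.321 -0.137  0.015]
 [ 0.507  0.384  0.015]]
sizes [np.float64(0.553), np.float64(0.276), np.float64(0.553), np.float64(0.276)]
bc [0.54448675 0.07727133] ey [0.33664212 0.94163267] ex [ 0.94163267 -0.33664212] ang -19.67242550769242 band [ 0.48443255 -0.09419057] 0.2687319720980676 -18.820804651126284 band in board 0.0011723027450089502 -0.18167089712702056
[ 0.55684298  0.08286455 -0.40194351] 0.037794861999809 [ 233  192   60   83 2618] (np.float64(8.579816046356422), np.float64(191.0972887295381), np.float64(-3.3572409465621025))
cup top [ 0.71130792 -0.04647158  0.08      ] jar [0.76743713 0.13384616 0.085     ] stamp [ 0.50395125 -0.26132131  0.07      ]
```

```bash
cat >> h.py <<'E'
from scipy.spatial.transform import Rotation as Ro
def plan(pos,axis_yaw,n,p0=None):
    """rows to tool-down pose whose tool y lies along axis_yaw (rad)"""
    s=monitor.state(); R0=np.array(s['orientation']); p=np.array(s['tool_pos'] if p0 is None else p0)
    y=np.array([np.cos(axis_yaw),np.sin(axis_yaw),0]); z=np.array([0,0,-1.]); Rt=np.c_[np.cross(y,z),y,z]
    rv=Ro.from_matrix(R0.T@Rt).as_rotvec(); rows=[]; R=R0; step=(np.array(pos)-p)/n
    for i in range(n):
        rows.append(list(np.round(np.r_[R.T@step/.025,rv/n/.12],2))); R=R@Ro.from_rotvec(rv/n).as_matrix()
    for i in range(0,n,8): print([[float(v) for v in r] for r in rows[i:i+8]])
    print('max',np.abs(rows).max())
E
python3 - <<'E'
from h import *
p=[.557,.083,-.402]; n=np.array([-np.sin(p[2]),np.cos(p[2])])
t=np.r_[np.array(p[:2])+n*.025,.15]; print(t); plan(t,p[2],24)
E
```

```text
[0.56678149 0.10600701 0.15      ]
[[-0.82, -0.37, 0.13, -0.0, 0.0, 0.56], [-0.84, -0.31, 0.13, -0.0, 0.0, 0.56], [-0.86, -0.26, 0.13, -0.0, 0.0, 0.56], [-0.87, -0.2, 0.13, -0.0, 0.0, 0.56], [-0.89, -0.14, 0.13, -0.0, 0.0, 0.56], [-0.89, -0.08, 0.13, -0.0, 0.0, 0.56], [-0.9, -0.02, 0.13, -0.0, 0.0, 0.56], [-0.9, 0.04, 0.13, -0.0, 0.0, 0.56]]
[[-0.89, 0.1, 0.13, -0.0, 0.0, 0.56], [-0.88, 0.16, 0.13, -0.0, 0.0, 0.56], [-0.87, 0.22, 0.13, -0.0, 0.0, 0.56], [-0.85, 0.27, 0.13, -0.0, 0.0, 0.56], [-0.83, 0.33, 0.13, -0.0, 0.0, 0.56], [-0.81, 0.39, 0.13, -0.0, 0.0, 0.56], [-0.78, 0.44, 0.13, -0.0, 0.0, 0.56], [-0.75, 0.49, 0.13, -0.0, 0.0, 0.56]]
[[-0.72, 0.54, 0.13, -0.0, 0.0, 0.56], [-0.68, 0.59, 0.13, -0.0, 0.0, 0.56], [-0.64, 0.63, 0.13, -0.0, 0.0, 0.56], [-0.6, 0.67, 0.13, -0.0, 0.0, 0.56], [-0.55, 0.71, 0.13, -0.0, 0.0, 0.56], [-0.5, 0.74, 0.13, -0.0, 0.0, 0.56], [-0.45, 0.78, 0.13, -0.0, 0.0, 0.56], [-0.4, 0.8, 0.13, -0.0, 0.0, 0.56]]
max 0.9
```

>>> {"api": "servo_tool", "payload": {
  "moves": [
    [[-0.82,-0.37,0.13,0,0,0.56],[-0.84,-0.31,0.13,0,0,0.56],[-0.86,-0.26,0.13,0,0,0.56],[-0.87,-0.2,0.13,0,0,0.56],[-0.89,-0.14,0.13,0,0,0.56],[-0.89,-0.08,0.13,0,0,0.56],[-0.9,-0.02,0.13,0,0,0.56],[-0.9,0.04,0.13,0,0,0.56]]
  ],
  "claw": 1
}}

```text
time: 1.1
tool_pos: [0.3155, 0.361, 0.2049]
orientation: [[-0.615, 0.789, -0.001], [0.789, 0.615, -0.0], [0.0, -0.001, -1.0]]
force: [0.1, -0.1, 0.1]
grip_width: 0.999
grasp_force: 0.0
```

>>> {"api": "servo_tool", "payload": {
  "moves": [
    [[-0.89,0.1,0.13,0,0,0.56],[-0.88,0.16,0.13,0,0,0.56],[-0.87,0.22,0.13,0,0,0.56],[-0.85,0.27,0.13,0,0,0.56],[-0.83,0.33,0.13,0,0,0.56],[-0.81,0.39,0.13,0,0,0.56],[-0.78,0.44,0.13,0,0,0.56],[-0.75,0.49,0.13,0,0,0.56]]
  ]
}}

```text
time: 2.1
tool_pos: [0.4407, 0.2331, 0.1789]
orientation: [[-0.124, 0.992, -0.001], [0.992, 0.124, -0.0], [-0.0, -0.001, -1.0]]
force: [-0.1, 0.3, 0.0]
grip_width: 0.997
grasp_force: 0.0
```

>>> {"api": "servo_tool", "payload": {
  "moves": [
    [[-0.72,0.54,0.13,0,0,0.56],[-0.68,0.59,0.13,0,0,0.56],[-0.64,0.63,0.13,0,0,0.56],[-0.6,0.67,0.13,0,0,0.56],[-0.55,0.71,0.13,0,0,0.56],[-0.5,0.74,0.13,0,0,0.56],[-0.45,0.78,0.13,0,0,0.56],[-0.4,0.8,0.13,0,0,0.56]]
  ]
}}

```text
time: 3.1
tool_pos: [0.5663, 0.1035, 0.1531]
orientation: [[0.403, 0.915, -0.0], [0.915, -0.403, 0.0], [0.0, -0.0, -1.0]]
force: [-0.8, 0.5, 0.4]
grip_width: 1.0
grasp_force: 0.0
```

Run:
```python
from h import *
snap('wrist','w1'); s=monitor.state(); print(s['tool_pos'],s['orientation'])
p=[.557,.083,-.402]; print(hull('w1',p).reshape(-1,2).round()[::6].tolist()); print(w2p('w1',s['tool_pos']))
```

```text
[0.56761528 0.10165596 0.15249222] [[ 4.07261036e-01  9.13311746e-01  3.21765348e-04]
 [ 9.13311656e-01 -4.07260746e-01 -7.09705572e-04]
 [-5.17140040e-04  5.82907469e-04 -9.99999696e-01]]
[[417.0, 250.0], [409.0, 287.0], [155.0, 293.0], [144.0, 261.0], [147.0, 214.0], [161.0, 192.0], [406.0, 196.0], [416.0, 234.0]]
[284.20563628 279.19272124]
```

View pics/w1.png

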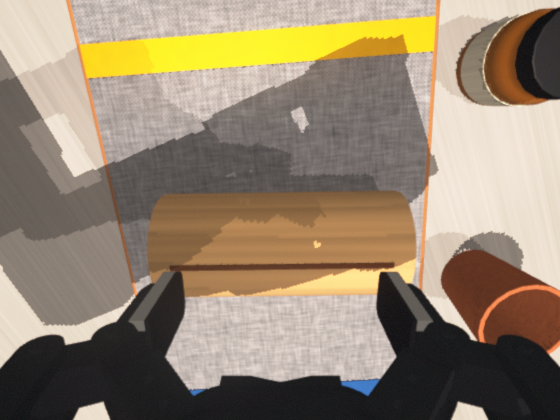

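The wrist view shows the roller at columns 148–416 and rows 190–296, which matches the fitted outline. The fingertips straddle its length at about columns 165 and 395. I'll go down to it.

>>> {"api": "servo_tool", "payload": {
  "moves": [
    [[0,0,0.55,0,0,-0.15],[0,0,0.55,0,0,0],[0,0,0.55,0,0,0],[0,0,0.5,0,0,0],[0,0,0.15,0,0,0],[0,0,0.1,0,0,0],[0,0,0,0,0,0],[0,0,0,0,0,0]]
  ]
}}

```text
time: 4.15
tool_pos: [0.5655, 0.1047, 0.0937]
orientation: [[0.383, 0.924, 0.001], [0.924, -0.383, -0.0], [0.0, 0.001, -1.0]]
force: [-0.2, 0.2, -0.6]
grip_width: 0.999
grasp_force: 0.0
```

>>> {"api": "servo_tool", "payload": {
  "moves": [
    [[0,0,0.12,0,0,0],[0,0,0.08,0,0,0],[0,0,0.06,0,0,0],[0,0,0.04,0,0,0],[0,0,0,0,0,0],[0,0,0,0,0,0],[0,0,0,0,0,0],[0,0,0,0,0,0]]
  ]
}}

```text
time: 5.15
tool_pos: [0.5653, 0.1047, 0.0858]
orientation: [[0.383, 0.924, -0.0], [0.924, -0.383, 0.0], [0.0, -0.0, -1.0]]
force: [0.3, -0.4, -0.3]
grip_width: 1.0
grasp_force: 0.0
```

>>> {"api": "servo_tool", "payload": {
  "moves": [
    [[0,0,0.06,0,0,0],[0,0,0.04,0,0,0],[0,0,0.04,0,0,0],[0,0,0.04,0,0,0],[0,0,0,0,0,0],[0,0,0,0,0,0],[0,0,0,0,0,0],[0,0,0,0,0,0]]
  ]
}}

```text
time: 6.15
tool_pos: [0.5654, 0.1047, 0.0813]
orientation: [[0.383, 0.924, 0.0], [0.924, -0.383, -0.0], [0.0, 0.0, -1.0]]
force: [-0.1, -0.2, 0.2]
grip_width: 0.996
grasp_force: 0.0
```

>>> {"api": "servo_tool", "payload": {
  "moves": [
    [[0,0,0.04,0,0,0],[0,0,0.04,0,0,0],[0,0,0,0,0,0],[0,0,0,0,0,0],[0,0,0,0,0,0],[0,0,0,0,0,0],[0,0,0,0,0,0],[0,0,0,0,0,0]]
  ]
}}

```text
time: 7.15
tool_pos: [0.5653, 0.1047, 0.0793]
orientation: [[0.383, 0.924, 0.0], [0.924, -0.383, -0.0], [-0.0, 0.0, -1.0]]
force: [-0.4, 0.5, -0.4]
grip_width: 1.003
grasp_force: 0.0
```

>>> {"api": "servo_tool", "payload": {
  "moves": [
    [[0,0,-0.16,0,0,0],[-0.32,0,0,0,0,0],[0,0,0,0,0,0],[0,0,0.04,0,0,0],[0,0,0.04,0,0,0],[0,0,0.04,0,0,0],[0,0,0,0,0,0],[0,0,0,0,0,0]]
  ]
}}

```text
time: 8.15
tool_pos: [0.5623, 0.0974, 0.0805]
orientation: [[0.383, 0.924, 0.0], [0.924, -0.383, 0.0], [0.0, 0.0, -1.0]]
force: [-0.1, 0.7, 2.9]
grip_width: 1.001
grasp_force: 1.5
```

>>> {"api": "servo_tool", "payload": {
  "moves": [
    [[0,0,0.04,0,0,0],[0,0,0,0,0,0],[0,0,0,0,0,0],[0,0,0,0,0,0],[0,0,0,0,0,0],[0,0,0,0,0,0],[0,0,0,0,0,0],[0,0,0,0,0,0]]
  ]
}}

```text
time: 9.15
tool_pos: [0.5625, 0.0976, 0.0802]
orientation: [[0.383, 0.924, 0.001], [0.924, -0.383, 0.0], [0.001, 0.001, -1.0]]
force: [-1.0, 2.5, 9.5]
grip_width: 1.005
grasp_force: 4.6
```

>>> {"api": "servo_tool", "payload": {
  "moves": [
    [[-0.15,0,-0.01,0,0,-0.04],[-0.3,0,-0.02,0,0,-0.05],[-0.35,0,-0.02,0,0,-0.05],[-0.4,0,0,0,0,-0.05],[-0.4,0,0,0,0,-0.05],[-0.35,0,0.02,0,0,-0.05],[-0.3,0,0.02,0,0,-0.04],[-0.15,0,0.01,0,0,0]]
  ]
}}

```text
time: 10.15
tool_pos: [0.5405, 0.0413, 0.0811]
orientation: [[0.346, 0.938, 0.001], [0.938, -0.346, 0.0], [0.001, 0.001, -1.0]]
force: [-8.7, 2.2, 18.9]
grip_width: 0.996
grasp_force: 9.5
```

Run:
```python
from h import *
snap('wrist','w2');snap('top','t2'); s=monitor.state(); print(s['time'],s['tool_pos'],s['force'],s['moment'],s['orientation'])
a=cv2.imread('pics/w2.png');b=cv2.imread('pics/t2.png'); cv2.imwrite('pics/v2.png',np.hstack([cv2.resize(a,(400,300)),cv2.resize(b[140:340,130:397],(400,300))]))
```

```text
10.25 [0.5404981  0.04128121 0.08107161] [-8.73429445  2.09982801 19.23986678] [ 0.27775434  1.05198866 -0.15852195] [[ 3.46473289e-01  9.38059168e-01  1.12122462e-03]
 [ 9.38059719e-01 -3.46473601e-01  9.04831762e-05]
 [ 4.73353305e-04  1.02042565e-03 -9.99999367e-01]]
```

View pics/v2.png

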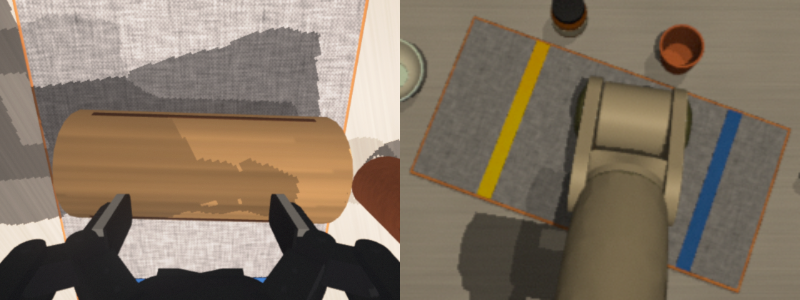

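The wrist view shows that the roller has rolled, with the stripe now at the back at about (93,113)–(315,121). Its silhouette spans columns 53–352 and rows 111–221 in the half picture. I'll fit the pose from these outline points.

```bash
cat >> h.py <<'E'
def fitpts(f,pts,p0):
    pts=np.float32(pts)
    def cost(p):
        H=np.float32(hull(f,p)); return sum(cv2.pointPolygonTest(H,(float(a),float(b)),True)**2 for a,b in pts)
    r=minimize(cost,p0,method='Nelder-Mead',options=dict(initial_simplex=np.array(p0)+np.array([[0,0,0],[.01,0,0],[0,.01,0],[0,0,.05]]),xatol=1e-5,fatol=1e-3)); return r.x,np.sqrt(r.fun/len(pts))
def wmask(f):
    h=cv2.cvtColor(cv2.imread(f'pics/{f}.png'),cv2.COLOR_BGR2HSV); return (h[...,0]>6)&(h[...,0]<24)&(h[...,1]>80)&(h[...,2]>50)
def wfit(f,p0,cols,rows):
    """outline of the wood in the wrist picture: first wood row in the columns, end columns in the rows"""
    m=cv2.morphologyEx(wmask(f).astype(np.uint8),cv2.MORPH_OPEN,np.ones((5,5))); n,l,st,ce=cv2.connectedComponentsWithStats(m); k=1+np.argmax(st[1:,4]); m=l==k
    pts=[]
    for c in cols: r=np.where(m[:,c])[0]; pts+= [(c,r[0]),(c,r[-1]+1)]
    for q in rows: r=np.where(m[q])[0]; pts+=[(r[0],q),(r[-1]+1,q)]
    return fitpts(f,np.array(pts)-.5,p0),pts
E
python3 - <<'E'
from h import *
p0=[.545,.055,-.37]
hp=np.array([(90,111),(200,113),(320,117),(53,170),(352,165),(80,219),(200,219),(310,222)])*1.4
r=fitpts('w2',hp,p0); print(r,rel(r[0]))
r,pts=wfit('w2',p0,[200,240,280,320],[220,240,200]); print(r,rel(r[0]),pts)
s=monitor.state(); n=np.array([-np.sin(r[0][2]),np.cos(r[0][2])]); print('offset',(np.array(s['tool_pos'][:2])-r[0][:2])@n, np.degrees(r[0][2]))
r,pts=wfit('w1',[.557,.083,-.4],[200,240,280,320],[220,240]); print(r,rel(r[0]),pts)
E
```

```text
(array([ 0.54643285,  0.05258552, -0.37506454]), np.float64(2.817094564618874)) (np.float64(8.970491893561292), np.float64(159.08107311773637), np.float64(-1.8171896561995513))
(array([ 0.5552802 ,  0.05227798, -0.34441054]), np.float64(17.83111919191684)) (np.float64(17.40497417128136), np.float64(161.7698743687732), np.float64(-0.060844863645887835)) [(200, np.int64(156)), (200, np.int64(306)), (240, np.int64(157)), (240, np.int64(307)), (280, np.int64(159)), (280, np.int64(308)), (320, np.int64(160)), (320, np.int64(309)), (np.int64(74), 220), (np.int64(554), 220), (np.int64(70), 240), (np.int64(560), 240), (np.int64(78), 200), (np.int64(488), 200)]
offset -0.015342038427072189 -19.733270371338307
(array([ 0.5572292 ,  0.08141735, -0.40066151]), np.float64(1.2325667113160026)) (np.float64(9.430677331549996), np.float64(189.86457043283377), np.float64(-3.283787773200727)) [(200, np.int64(194)), (200, np.int64(297)), (240, np.int64(193)), (240, np.int64(296)), (280, np.int64(192)), (280, np.int64(296)), (320, np.int64(192)), (320, np.int64(295)), (np.int64(150), 220), (np.int64(413), 220), (np.int64(148), 240), (np.int64(416), 240)]
```

>>> {"api": "servo_tool", "payload": {
  "moves": [
    [[0,0,-0.25,0,0,0],[0.12,0,-0.15,0,0,0.05],[0.5,0,0,0,0,0.06],[0.5,0,0,0,0,0.06],[0,0,0.2,0,0,0],[0,0,0.12,0,0,0],[0,0,0.05,0,0,0],[0,0,0.03,0,0,0]]
  ]
}}

```text
time: 11.25
tool_pos: [0.5503, 0.0678, 0.0804]
orientation: [[0.365, 0.931, 0.0], [0.931, -0.365, 0.001], [0.001, -0.0, -1.0]]
force: [-5.3, 3.5, 15.9]
grip_width: 1.002
grasp_force: 8.1
```

>>> {"api": "servo_tool", "payload": {
  "moves": [
    [[-0.15,0,-0.02,0,0,-0.04],[-0.3,0,-0.02,0,0,-0.05],[-0.4,0,-0.02,0,0,-0.05],[-0.45,0,0,0,0,-0.05],[-0.45,0,0,0,0,-0.05],[-0.4,0,0.02,0,0,-0.05],[-0.3,0,0.02,0,0,-0.04],[-0.15,0,0.01,0,0,0]]
  ]
}}

```text
time: 12.25
tool_pos: [0.5274, 0.0062, 0.0805]
orientation: [[0.328, 0.945, -0.0], [0.945, -0.328, 0.0], [-0.0, -0.0, -1.0]]
force: [-7.5, 1.7, 12.5]
grip_width: 1.002
grasp_force: 6.1
```

```bash
cat >> h.py <<'E'
def check(f,p0,rows=(200,),cols=(200,240,280,320)):
    snap('wrist',f); (p,e),pts=wfit(f,p0,cols,rows); print('res',e,'rel',np.round(rel(p),1),[tuple(map(int,q)) for q in pts]); print(p)
    s=monitor.state(); t=np.array(s['tool_pos']); n=np.array([-np.sin(p[2]),np.cos(p[2])]); a=np.array([n[1],-n[0]]); d=t[:2]-p[:2]
    R=s['orientation']; print(s['time'],'tip off n',d@n*1e3,'along',d@a*1e3,'z',t[2],'toolyaw-roller',np.degrees(np.arctan2(R[1][1],R[0][1])-p[2]),'F',np.round(s['force'],1))
E
python3 - <<'E'
from h import *
check('w3',[.535,.02,-.35])
E
```

```text
res 1.8589618234491732 rel [  8.3 126.3  -1.9] [(200, 147), (200, 299), (240, 148), (240, 300), (280, 150), (280, 301), (320, 151), (320, 303), (73, 200), (494, 200)]
[ 0.5347652   0.02199468 -0.3757409 ]
12.3 tip off n -17.668363443987893 along -1.0808964297893324 z 0.08040843167549842 toolyaw-roller 2.3597056679854633 F [-7.8  1.1 13.3]
```

>>> {"api": "servo_tool", "payload": {
  "moves": [
    [[0,0,-0.25,0,0,0],[0.16,0,-0.15,0,0,0.2],[0.6,0,0,0,0,0.22],[0.58,0,0,0,0,0.2],[0,0,0.2,0,0,0],[0,0,0.12,0,0,0],[0,0,0.06,0,0,0],[0,0,0.03,0,0,0]]
  ]
}}

```text
time: 13.3
tool_pos: [0.5399, 0.0378, 0.0803]
orientation: [[0.397, 0.918, 0.001], [0.918, -0.397, 0.0], [0.001, 0.001, -1.0]]
force: [-5.7, 4.2, 14.4]
grip_width: 0.999
grasp_force: 6.9
```

>>> {"api": "servo_tool", "payload": {
  "moves": [
    [[-0.15,0,-0.01,0,0,-0.1],[-0.3,0,-0.02,0,0,-0.13],[-0.4,0,-0.01,0,0,-0.14],[-0.45,0,0,0,0,-0.14],[-0.45,0,0,0,0,-0.14],[-0.4,0,0.01,0,0,-0.12],[-0.3,0,0.02,0,0,-0.1],[-0.15,0,0.01,0,0,0]]
  ]
}}

```text
time: 14.3
tool_pos: [0.5172, -0.0238, 0.0808]
orientation: [[0.3, 0.954, 0.001], [0.954, -0.3, -0.0], [0.0, 0.001, -1.0]]
force: [-7.6, 1.6, 15.5]
grip_width: 1.0
grasp_force: 7.8
```

Run:
```python
from h import *
check('w4',[.522,-.01,-.36])
```

```text
res 1.7335946960583168 rel [ 8.2 93.4 -2.1] [(200, 147), (200, 299), (240, 149), (240, 301), (280, 151), (280, 304), (320, 154), (320, 306), (73, 200), (490, 200)]
[ 0.52361693 -0.00896696 -0.37920118]
14.35 tip off n -16.375790395981397 along -0.45088099664264775 z 0.08070234741494559 toolyaw-roller 4.270162424931316 F [-8.8  1.1 15.7]
```

>>> {"api": "servo_tool", "payload": {
  "moves": [
    [[0,0,-0.25,0,0,0],[0.12,0,-0.15,0,0,0.3],[0.58,0,0,0,0,0.4],[0.58,0,0,0,0,0.36],[0,0,0.2,0,0,0],[0,0,0.12,0,0,0],[0,0,0.06,0,0,0],[0,0,0.05,0,0,0]]
  ]
}}

```text
time: 15.35
tool_pos: [0.5287, 0.0067, 0.0801]
orientation: [[0.418, 0.909, 0.002], [0.909, -0.418, 0.0], [0.001, 0.002, -1.0]]
force: [-9.0, 6.2, 23.3]
grip_width: 1.001
grasp_force: 11.6
```

>>> {"api": "servo_tool", "payload": {
  "moves": [
    [[-0.1,0,0,0,0,-0.08],[-0.14,0,-0.01,0,0,-0.1],[-0.16,0,-0.01,0,0,-0.1],[-0.16,0,-0.01,0,0,-0.1],[-0.17,0,0,0,0,-0.1],[-0.17,0,0,0,0,-0.1],[-0.17,0,0,0,0,-0.1],[-0.17,0,0,0,0,-0.1]]
  ]
}}

```text
time: 16.35
tool_pos: [0.5183, -0.023, 0.0817]
orientation: [[0.331, 0.944, 0.005], [0.944, -0.331, -0.001], [0.0, 0.005, -1.0]]
force: [1.5, -0.6, 20.0]
grip_width: 0.999
grasp_force: 9.7
```

>>> {"api": "servo_tool", "payload": {
  "moves": [
    [[-0.17,0,0,0,0,-0.1],[-0.17,0,0,0,0,-0.1],[-0.17,0,0,0,0,-0.1],[-0.17,0,0.01,0,0,-0.1],[-0.16,0,0.01,0,0,-0.1],[-0.16,0,0.01,0,0,-0.05],[-0.14,0,0.01,0,0,0],[-0.1,0,0,0,0,0]]
  ]
}}

```text
time: 17.35
tool_pos: [0.5083, -0.0523, 0.0809]
orientation: [[0.269, 0.963, 0.004], [0.963, -0.269, -0.001], [-0.0, 0.004, -1.0]]
force: [-9.3, 2.8, 26.2]
grip_width: 1.0
grasp_force: 12.8
```

Run:
```python
from h import *
check('w5',[.512,-.04,-.36])
im=cv2.imread('pics/w5.png'); 
cv2.polylines(im,[np.int32(hull('w5',wfit('w5',[.512,-.04,-.36],(200,240,280,320),(200,))[0][0]))],True,(255,0,255),1); cv2.imwrite('pics/v5.png',im)
```

```text
res 1.6279165214617952 rel [ 9.2 60.  -0.5] [(200, 153), (200, 305), (240, 156), (240, 307), (280, 158), (280, 309), (320, 161), (320, 312), (76, 200), (485, 200)]
[ 0.51326636 -0.0407572  -0.35171757]
17.4 tip off n -12.78606131486175 along -0.653705722073524 z 0.08095157703519433 toolyaw-roller 4.567363138282253 F [-9.1  1.8 26.9]
```

View pics/v5.png

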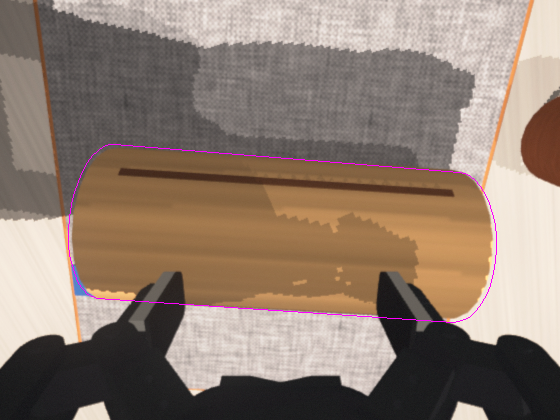

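The overlay matches the roller. It now lies within about 0.5° of the board's x, with 60 mm left to go. I'll make a lighter stroke.

>>> {"api": "servo_tool", "payload": {
  "moves": [
    [[0,0,-0.25,0,0,0],[0.12,0,-0.15,0,0,0.2],[0.5,0,0,0,0,0.25],[0.5,0,0,0,0,0.22],[0,0,0.2,0,0,0],[0,0,0.1,0,0,0],[0,0,0.04,0,0,0],[0,0,0.03,0,0,0]]
  ]
}}

```text
time: 18.4
tool_pos: [0.5158, -0.0248, 0.0801]
orientation: [[0.345, 0.939, 0.0], [0.939, -0.345, 0.0], [0.0, 0.0, -1.0]]
force: [-8.0, 4.6, 18.6]
grip_width: 1.001
grasp_force: 9.7
```

>>> {"api": "servo_tool", "payload": {
  "moves": [
    [[-0.15,0,-0.01,0,0,-0.04],[-0.3,0,-0.02,0,0,-0.05],[-0.35,0,-0.02,0,0,-0.05],[-0.4,0,0,0,0,-0.05],[-0.4,0,0,0,0,-0.05],[-0.35,0,0.02,0,0,-0.05],[-0.3,0,0.02,0,0,-0.04],[-0.15,0,0.01,0,0,0]]
  ]
}}

```text
time: 19.4
tool_pos: [0.4967, -0.0825, 0.0809]
orientation: [[0.309, 0.951, 0.002], [0.951, -0.309, -0.001], [-0.0, 0.002, -1.0]]
force: [-5.9, 0.7, 20.5]
grip_width: 1.0
grasp_force: 10.2
```

Run:
```python
from h import *
check('w6',[.503,-.068,-.35])
```

```text
res 1.9986883442665164 rel [10.1 29.1  0.8] [(200, 156), (200, 306), (240, 156), (240, 306), (280, 156), (280, 307), (320, 157), (320, 307), (80, 200), (493, 200)]
[ 0.50371887 -0.07015841 -0.32951664]
19.45 tip off n -14.269484671183601 along -2.625339014230991 z 0.08085591588129293 toolyaw-roller 0.8815038929642129 F [-6.5 -0.6 20.2]
```

>>> {"api": "servo_tool", "payload": {
  "moves": [
    [[0,0,-0.25,0,0,0],[0.15,0,-0.15,0,0,0.05],[0.5,0,0,0,0,0.05],[0.5,0,0,0,0,0],[0,0,0.2,0,0,0],[0,0,0.1,0,0,0],[0,0,0.05,0,0,0],[0,0,0.03,0,0,0]]
  ]
}}

```text
time: 20.45
tool_pos: [0.5053, -0.0541, 0.0804]
orientation: [[0.319, 0.948, -0.0], [0.948, -0.319, 0.0], [0.0, -0.0, -1.0]]
force: [-6.0, 3.2, 16.0]
grip_width: 1.003
grasp_force: 8.0
```

>>> {"api": "servo_tool", "payload": {
  "moves": [
    [[-0.15,0,-0.01,0,0,0],[-0.28,0,-0.02,0,0,0],[-0.35,0,-0.02,0,0,0],[-0.4,0,0,0,0,0],[-0.38,0,0,0,0,0],[-0.34,0,0.01,0,0,0],[-0.27,0,0.02,0,0,0],[-0.15,0,0.01,0,0,0]]
  ]
}}

```text
time: 21.45
tool_pos: [0.4866, -0.1097, 0.081]
orientation: [[0.319, 0.948, -0.0], [0.948, -0.319, -0.001], [-0.001, 0.0, -1.0]]
force: [-6.2, 1.2, 16.0]
grip_width: 1.001
grasp_force: 7.7
```

Run:
```python
from h import *
check('w7',[.493,-.097,-.33])
```

```text
res 1.7664601772229651 rel [10.5  0.1  0.7] [(200, 156), (200, 307), (240, 156), (240, 307), (280, 156), (280, 307), (320, 156), (320, 307), (82, 200), (495, 200)]
[ 0.49438721 -0.09763472 -0.33139482]
21.5 tip off n -14.26303907259859 along -3.3826416598784745 z 0.0809456353395172 toolyaw-roller 0.3854740554251211 F [-7.9  0.2 15.5]
```

>>> {"api": "servo_tool", "payload": {
  "moves": [
    [[0,0,-0.05,0,0,0],[0,0,-0.1,0,0,0],[0,0,-0.3,0,0,0],[0,0,-0.8,0,0,0],[0,0,-1,0,0,0],[0,0,-1,0,0,0],[0,0,-1,0,0,0],[0,0,-1,0,0,0]]
  ]
}}

```text
time: 22.5
tool_pos: [0.4869, -0.109, 0.2122]
orientation: [[0.319, 0.948, 0.0], [0.948, -0.319, -0.0], [-0.0, 0.0, -1.0]]
force: [-0.6, 1.0, 0.1]
grip_width: 1.003
grasp_force: 0.0
```

>>> {"api": "servo_tool", "payload": {
  "moves": [
    [[1,0,0,0,0,0],[1,0,0,0,0,0],[1,0,0,0,0,0],[1,0,0,0,0,0],[1,0,0,0,0,0],[1,0,0,0,0,0],[1,0,0,0,0,0],[1,0,0,0,0,0]]
  ]
}}

```text
time: 23.5
tool_pos: [0.5509, 0.0813, 0.2114]
orientation: [[0.319, 0.948, 0.0], [0.948, -0.319, -0.0], [0.0, 0.0, -1.0]]
force: [0.0, -0.3, 0.4]
grip_width: 1.004
grasp_force: 0.0
```

>>> {"api": "servo_tool", "payload": {
  "moves": [
    [[1,-0.3,0,0,0,0],[1,-0.3,0,0,0,0],[1,-0.3,0,0,0,0],[1,-0.3,0,0,0,0],[1,-0.3,0,0,0,0],[0.5,-0.3,0,0,0,0],[0,0,0,0,0,0],[0,0,0,0,0,0]]
  ]
}}

```text
time: 24.5
tool_pos: [0.5519, 0.2244, 0.2111]
orientation: [[0.319, 0.948, 0.0], [0.948, -0.319, -0.0], [-0.0, 0.0, -1.0]]
force: [-0.2, 0.1, -0.1]
grip_width: 1.002
grasp_force: 0.0
```

Run:
```python
from h import *
snap('top','t8'); p,f,s=fit('t8',[.494,-.098,-.33]); print(p,f,s,rel(p), monitor.state()['force'])
im=cv2.imread('pics/t8.png'); cv2.imwrite('pics/v8.png',cv2.resize(im[140:340,130:430],None,fx=2.66,fy=2.66,interpolation=cv2.INTER_CUBIC))
```

```text
[ 0.49303508 -0.09646591 -0.33772135] 0.06224245328222329 [ 313  219   54   83 2609] (np.float64(8.86639627461508), np.float64(0.7534367074129684), np.float64(0.3224176604778257)) [-0.75550152  0.60958403 -0.55100255]
```

View pics/v8.png

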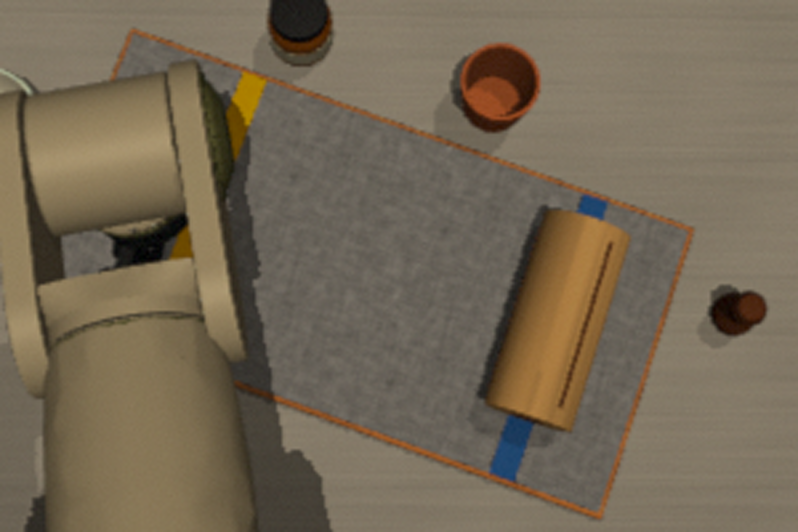

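The roller lies straight on the blue band: both ends show paint, at (592,207) and (512,450), and it is well inside the board. The jar, cup and stamp are where they were. I'm handing in.

```bash
python3 -c "
from cell import ticket
print(ticket.job_done())"
```

```text
the job is handed in; nothing more can be done
None
```

The roller now rests on the blue band. By the last top-camera measurement it is within about 1 mm of the band's centre line and 0.3° of straight, and the job is handed in at about 25 s of the 64 s limit.

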